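# Swing the culture dish under the pump dispenser, clamp it and pump a dose

### The arm

A 6-joint arm with a two-finger parallel gripper is mounted at the origin on the work surface. World frame = base frame: x ahead of the robot, y to its left, z up, the work surface at z = 0. Lengths are in m, angles in rad, forces in N, time in s.
With the tool pointing down it reaches from about 0.375 to 0.9 m from the base axis. Payload 3.1 kg.
Tool frame: the origin (TCP) lies on the centre line of the jaws, within the pads' length; the fingertips stand 8 mm ahead of it and the grasp point (between the pads) lies 11 mm behind it (robot.tip_extent is the distance from the TCP to the fingertips, in m); y points along the fingers, z is the direction in which the jaws open and shut, and the axes are right-handed (so a half turn about y gives the same grasp; the last joint's range is limited). The gripper opens to 87 mm and grips with 3 to 60 N. Pads are 19 mm wide; open, the fingers measure 117 mm over their backs; the gripper's body (75 mm by 190 mm) begins 51 mm behind the grasp point.
Start: joints at [-1.442, 0.527, 1.433, -0, 1.181, -0.178], TCP at [0.189, -0.596, 0.231] pointing down, gripper open.
Joint ranges: [-3.08, 3.08], [-0.75, 2.2], [0.22, 2.44], [-1.43, 4.57], [0, 2.65], [-2.85, 2.85]. Speed limits (rad/s): [2.79, 2.79, 3.14, 3.14, 3.14, 3.14].

### API

Orientations are given as a unit quaternion [x, y, z, w].
In Python, from rig import robot gives the robot as it stands.
- The arm moves only by the shell command python3 -m crank 'ROWS' [FORCE]. ROWS is JSON, a list that holds one entry, the list of rows, each a list of 7 numbers: the turn, a rotation vector about the tool's x, y, z in degrees, then the shift along the tool's x, y, z in m, then the opening in per cent of the stroke, from 0 (shut) to 100 (fully open). In form: [[[ax, ay, az, dx, dy, dz, gripper], ...]]. A call has exactly 5 rows; each row shifts and turns the commanded pose from where the row before left it, along the tool's axes as they then stand; what a row does not reach is not made up. A row lasts 1/8 s, in which the tool goes at most 62.5 mm and 10.7 degrees, less where a joint would pass 70% of its speed; a pose out of reach is approached as far as the arm can. A call with a gripper value outside its range is refused whole. The fingers move at their own pace and stop on an object; FORCE is the grip in N (left out, the last holds). Time passes only in rows, so rows that do not move let the fingers close, or fill a call up. It gives the time, the measured TCP pose, the force and the opening at its end, in the units of the state.
- robot.get_obs(): the state, without advancing time (a new reading comes with each control period).
- robot.camera(name): name is "scene" or "top" or "wrist"; returns a dict with "img" (384x512x3 uint8, red, green, blue), "K" (3x3 intrinsics, pixels), "R" (3x3) and "t" (3): a world point X has camera coordinates R X + t; the wrist camera has in their place "T_tool_cam" (4x4, takes a point from camera to tool coordinates, whose origin is the TCP and whose axes are the tool frame's). Camera axes: x right, y down, z forward; pixel columns grow to the right and rows downward; lengths in m; the calibration is good to about 2 mm. A picture is of the moment at which its call begins: read the wrist's pose just before it. There is no depth.
- robot.hand_in(): hands the job in, once; it reports no verdict.
Trained networks look in a picture, given as the dict that the camera call returned (one of the last four; its "shot" number tells which), for a name from the list of things; names that differ only in an ending like _2 or _b are one class to them, and where a whole thing is asked for, a point or a joint stands for the part that bears it (a point fixed in the world has none). Each returns a list of dicts, best first, with "conf" (0 to 1); they miss things now and then, are a little off and sometimes report something else, mostly with a low value. They report only what shows in the picture. A call takes as long as a camera call. They do not tell look-alikes from the thing itself.
- robot.spot_in(picture, thing): "at" ([row, column] in pixels, amid what is visible of it).
The state is a dict: "time": time; "q": joint angles; "joint_velocities": joint speeds; "joint_torque": joint torques, N m; "position": TCP position; "tool_rot": TCP orientation; "ft_force": force on the tool from outside, world axes, zero at the start; "moment": the same for the moment, N m; "grip_width": finger opening in m.
Only numpy, scipy, OpenCV 4.12 (cv2) and the standard library are available. Lean on these libraries where they do the work, as an engineer would, in place of code of your own. Each camera call takes 0.05 s, during which the arm holds its last target.

### The job

The small glass dish sits in the tray of a swing arm whose clamp is done up: back off the black clamp knob on the pivot about a quarter turn, swing the arm by its handle post until the dish is centred under the dispenser's spout, and do the knob up tight again. Then press the pump cap on the bottle fully down and let it spring back up, leaving the dish clamped under the spout. Do not pump while the dish is elsewhere or unclamped, and leave the other things on the bench where they are.

Things in the scene. Friction and masses are not known exactly. Their poses are not given: they have to be found in the camera images.
- clamp (a joint): Clamp knob angle in rad: 0 fully tight (a stop), growing as it is unscrewed (counter-clockwise from above). Starts at 0 to 0.1. Tight, it holds the swing arm fast (do not force it); the grip fades to nothing by 0.5, above that the arm is free. Back off about 1.2; beyond 2.2 the screw comes out (failure). Tight again means below 0.15. Takes about 0.2 N m; stays where left.
- clamp_grip (a point): Centre of the grip of the black clamp knob, which sits on the swing arm's vertical pivot axis, 98 mm above the bench. The grip is an upright bar 44 mm long (along this frame's x), 14 mm thick (y), from 78 to 112 mm above the bench, standing on a round disc 40 mm across whose top is 78 mm above the bench. The frame turns with the knob; z is up.
- pivot (a point): Point on the swing arm's vertical pivot axis at the top of the arm's hub, 58 mm above the bench. The swing arm is a straight flat steel bar on a grey round foot: its long end (this frame's x, 130 mm) carries the round dark dish tray, its short end (-x, 100 mm) carries the handle post. Arm top about 55 mm above the bench. The frame turns with the arm.
- handle (a point): Grasp point on the handle post of the swing arm: a plain upright black cylinder 16 mm in diameter, from 55 to 102 mm above the bench; this point is on its axis, 80 mm above the bench. It is 100 mm from the pivot axis, exactly opposite the dish. Frame turns with the arm. The unclamped arm turns with 1 to 3 N at the post; nothing stops it at the spout.
- tray (a point): Centre of the floor of the swing arm's round tray (inside radius 30 mm, rim 6 mm above the floor), 130 mm from the pivot axis, 52 mm above the bench. The dish stands loosely in it.
- dish_center (a point): Centre (half-way up) of the loose open glass dish: 52 mm in diameter, 15 mm high, 30 g, standing in the tray. z up.
- spout_tip (a point): Outlet of the dispenser's spout, about 143 mm above the bench when the cap is up, pointing down. It is 130 mm from the pivot axis, so the swinging dish passes right under it; the dish starts 0.7 to 1.4 rad clockwise (seen from above) from it. The spout moves down with the cap.
- cap_top (a point): Centre of the flat round top of the white pump cap, 34 mm in diameter, on the amber bottle fixed in an aluminium bench bracket; 175 mm above the bench when up. 205 mm from the pivot axis, 75 mm straight behind the spout tip. Press straight down.
- pump (a joint): Travel of the sprung pump cap in m: 0 is up, 0.010 fully down (counts as fully down beyond 0.008). It springs back by itself. Starts to move at about 2.5 N, fully down takes about 8 N.
- slide_box_mid (a point): Bystander: middle of a grey slide box 85 x 55 x 28 mm standing loose on the bench.
- reagent_mid (a point): Bystander: loose small white screw-cap bottle, 44 mm in diameter and 75 mm high; point 35 mm above its foot.
- tip_rack_mid (a point): Bystander: middle of a loose white rack of pipette tips, 70 x 100 x 47 mm; point 17.5 mm above its foot.
Things that resemble listed ones, but are neither listed nor needed, are in the scene too. What is shaped like the part that bears spout_tip but green or purple is not meant.

How it is judged:
On the way, in this order (a step that is already met when the one before it is completed fails the run):
1. the clamp knob is backed off by about a quarter turn (over 0.8 rad) before the arm is swung (its tray still within 40 mm of its start) (value of joint clamp above 0.8 rad and distance of tray from where it was at the start of the episode below 0.04 m), for 0.1 s.
2. the dish is centred under the spout (within 12 mm) (horizontal distance between dish_center and spout_tip below 0.012 m), for 0.2 s.
3. the clamp is tight again (below 0.15 rad) with the dish under the spout (value of joint clamp below 0.15 rad and horizontal distance between dish_center and spout_tip below 0.012 m), for 0.2 s.
4. the pump cap is pressed fully down (over 8 mm) with the dish clamped under the spout (all of step 3 and value of joint pump above 0.008 m), for 0.05 s.
5. the pump cap is back up (value of joint pump below 0.0025 m), for 0.1 s.
At the end, for the whole second after the job is handed in: The dish is at rest, upright in its tray and within 12 mm (horizontally) of the spout's outlet, the clamp knob is tight (below 0.15 rad), and the pump cap is up again (below 2.5 mm) (all of step 3 and value of joint pump below 0.0025 m and distance between dish_center and tray below 0.012 m and angle between dish_center's own z axis and vertical below 0.1 rad and linear speed of dish below 0.02 m/s); the robot touches nothing.
It fails at once if the cap is pumped (over 5 mm) while the dish is not under the spout or the clamp is not tight (value of joint pump above 0.005 m and (horizontal distance between dish_center and spout_tip above 0.014 m or value of joint clamp above 0.25 rad)).
It fails at once if the clamp knob is unscrewed beyond 2.2 rad (value of joint clamp above 2.2 rad).
It fails at once if the dish tips or leaves its tray (distance between dish_center and tray above 0.02 m or angle between dish_center's own z axis and vertical above 0.35 rad).
It fails at once if a bystander is moved by more than 15 mm (distance of any of slide_box_mid, reagent_mid, tip_rack_mid from where it was at the start of the episode above 0.015 m).
It also fails if it takes over 61 s, if anything falls off the work surface, if the arm or the gripper's body presses on something with over 40 N, if the wrist force passes 120 N, or if a joint passes its speed limit or range.

## Working session

There is one attempt and no reset: what is moved stays moved. The work goes in short steps, Python scripts to look and compute and a shell command to move; the robot and the scene stay as the last step left them, time stands still between calls to the robot, and variables do not carry over. Pictures are saved under pics/ and viewed, and the job is handed in when it is done.

```bash
ls; mkdir -p pics; cat > h.py <<'E'
from rig import robot
import numpy as np, cv2
def snap(name,fn):
    o=robot.get_obs(); p=robot.camera(name)
    cv2.imwrite('pics/'+fn,cv2.cvtColor(p['img'],cv2.COLOR_RGB2BGR)); return o,p
def ray(p,rc):
    K,R,t=map(np.array,(p['K'],p['R'],p['t']))
    d=R.T@np.linalg.solve(K,[rc[1],rc[0],1]); return -R.T@t,d
def atz(p,rc,z):
    c,d=ray(p,rc); return c+d*(z-c[2])/d[2]
def proj(p,X):
    x=np.array(p['R'])@X+np.array(p['t']); u=np.array(p['K'])@x; return u[1]/u[2],u[0]/u[2]
E
python3 - <<'E'
from h import *
print(robot.get_obs())
Z=dict(clamp_grip=.098,handle=.08,tray=.052,dish_center=.06,spout_tip=.143,cap_top=.175,pivot=.058,slide_box_mid=.014,reagent_mid=.035,tip_rack_mid=.0175)
for n in ('top','scene'):
    o,p=snap(n,n+'0.png')
    print(n, 'cam', -np.array(p['R']).T@np.array(p['t']))
    for k,z in Z.items():
        for d in robot.spot_in(p,k)[:3]:
            print(k,np.round(d['at'],1),round(d['conf'],2),np.round(atz(p,d['at'],z),3))
E
```

```text
pics
{'time': 0.0, 'q': array([-1.44248183e+00,  5.28471911e-01,  1.43390441e+00,  4.78063192e-05,
        1.18136561e+00, -1.78525049e-01]), 'joint_velocities': array([-7.50047609e-04, -4.77848918e-05, -5.71039404e-06, -1.25526134e-03,
        1.52925282e-03,  1.05180711e-04]), 'joint_torque': array([-1.31036486e-03, -4.40047038e+01, -1.76589078e+01,  6.30643009e-02,
        5.84523682e-02, -1.82078566e-04]), 'position': array([ 0.18871357, -0.59508756,  0.2295674 ]), 'tool_rot': array([-0.10801796,  0.69956112, -0.69804261,  0.10808736]), 'ft_force': array([-0.47628787, -0.09098029,  0.01764615]), 'moment': array([-0.01197606, -0.05368473, -0.03580151]), 'grip_width': 0.08695336549813423}
top cam [0.49937159 0.00393162 1.24973109]
clamp_grip [200.9 309.1] 0.71 [ 0.582 -0.122  0.098]
clamp_grip [194.9 293.8] 0.33 [ 0.597 -0.085  0.098]
handle [188.7 290.3] 0.68 [ 0.614 -0.079  0.08 ]
tray [196.3 293.7] 0.62 [ 0.597 -0.088  0.052]
dish_center [170.5 258.8] 0.59 [ 0.663 -0.003  0.06 ]
spout_tip [216.8 230.1] 0.86 [0.546 0.066 0.143]
spout_tip [192.6 294.2] 0.67 [ 0.598 -0.083  0.143]

[... 464 characters left out ...]
 [201.5 211.4] 0.55 [ 0.586 -0.129  0.098]
tray [216.7 222.4] 0.92 [ 0.606 -0.11   0.052]
dish_center [226.5 264. ] 0.86 [ 0.662 -0.014  0.06 ]
spout_tip [266.2 290.7] 0.92 [0.811 0.01  0.143]
spout_tip [122.4 220. ] 0.65 [ 0.369 -0.07   0.143]
spout_tip [161.3 292.1] 0.53 [0.543 0.083 0.143]
cap_top [270.2 293.3] 0.9 [0.833 0.007 0.175]
cap_top [156.6 289.1] 0.7 [0.553 0.072 0.175]
cap_top [122.2 218.3] 0.67 [ 0.4   -0.076  0.175]
pivot [210.9 222.4] 0.66 [ 0.593 -0.107  0.058]
slide_box_mid [244.4 152.9] 0.74 [ 0.625 -0.293  0.014]
reagent_mid [284.6 192.1] 0.59 [ 0.761 -0.205  0.035]
tip_rack_mid [214.4 226.3] 0.68 [ 0.58  -0.099  0.017]
tip_rack_mid [175.6 342.8] 0.57 [0.526 0.242 0.017]
```

```bash
python3 - <<'E'
import cv2
for n,(r0,r1,c0,c1) in dict(top=(70,320,150,400),scene=(90,310,130,370)).items():
    a=cv2.imread(f'pics/{n}0.png')[r0:r1,c0:c1]
    s=min(800/a.shape[1],600/a.shape[0]); cv2.imwrite(f'pics/{n}0z.png',cv2.resize(a,None,fx=s,fy=s,interpolation=cv2.INTER_CUBIC)); print(n,s)
E
```

```text
top 2.4
scene 2.727272727272727
```

View pics/top0z.png

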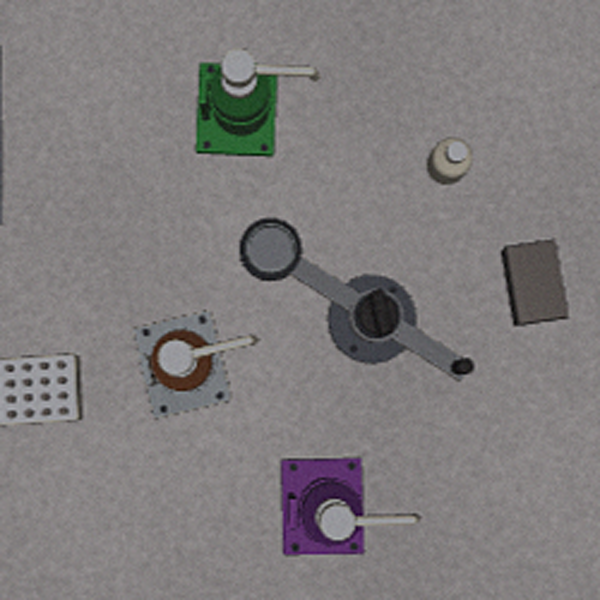

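View pics/scene0z.png

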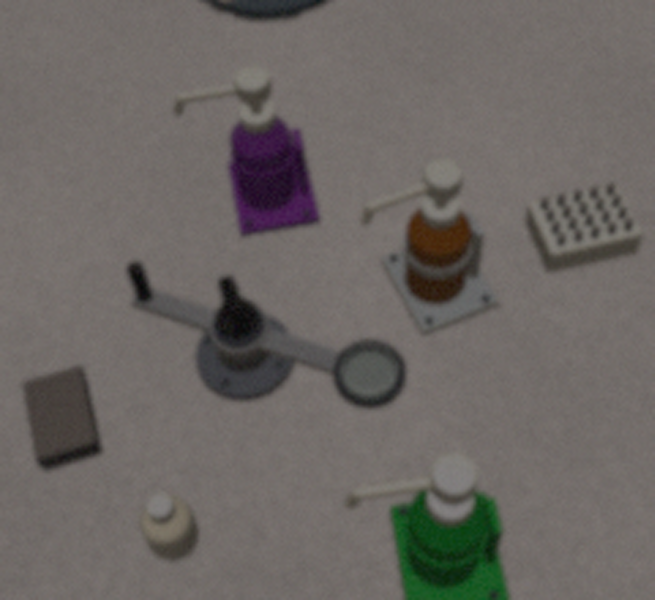

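The top view shows the amber dispenser's cap at zoomed (357,177) and its spout tip at (339,255). The knob is at (313,377), the handle post at (366,461) and the tray at (248,270). The green and purple dispensers are decoys. I'll compute positions next.

```bash
python3 - <<'E'
from h import *
_,p=snap('top','top1.png'); _,s=snap('scene','scene1.png')
P={'knobtop':((313,377),.112),'handletop':((366,461),.102),'tray':((248,270),.056),'cap':((357,177),.175),'spout':((339,255),.146)}
w={k:atz(p,(70+v[0][0]/2.4,150+v[0][1]/2.4),v[1]) for k,v in P.items()}
S={'knobtop':((284,227),.112),'handletop':((267,135),.102),'tray':((372,370),.056),'cap':((174,443),.175),'spout':((214,366),.146)}
f=2.72727
w2={k:atz(s,(90+v[0][0]/f,130+v[0][1]/f),v[1]) for k,v in S.items()}
for k in w: print(k,np.round(w[k],4),np.round(w2[k],4))
for W in(w,w2):
  k=W['knobtop']
  for n in W:
    if n!='knobtop':
        d=(W[n]-k)[:2]; print(n,round(np.hypot(*d),4),round(np.degrees(np.arctan2(d[1],d[0])),1))
a=p['img'][180:235,285:345]; b=s['img'][165:245,165:260]
cv2.imwrite('pics/kz.png',np.hstack([cv2.resize(x[:,:,::-1],(400,400),interpolation=cv2.INTER_CUBIC) for x in (cv2.convertScaleAbs(a,alpha=2.2),cv2.convertScaleAbs(b,alpha=2.2))]))
E
```

```text
knobtop [ 0.5818 -0.1153  0.112 ] [ 0.5756 -0.1211  0.112 ]
handletop [ 0.5276 -0.1978  0.102 ] [ 0.5309 -0.201   0.102 ]
tray [ 0.6566 -0.0121  0.056 ] [ 0.6599 -0.01    0.056 ]
cap [0.5411 0.0787 0.175 ] [0.5462 0.0818 0.175 ]
spout [0.5575 0.0058 0.146 ] [0.5521 0.011  0.146 ]
handletop 0.0987 -123.3
tray 0.1275 54.0
cap 0.1982 101.8
spout 0.1235 101.4
handletop 0.0915 -119.2
tray 0.1395 52.8
cap 0.205 98.2
spout 0.1342 100.1
```

View pics/kz.png

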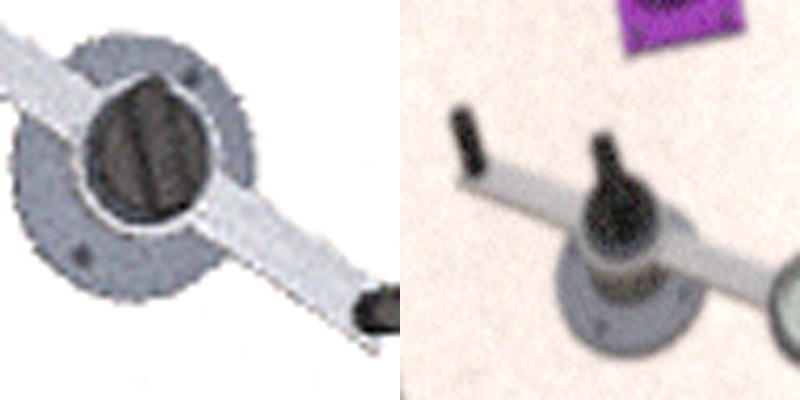

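```bash
cat >> h.py <<'E'
from scipy.spatial.transform import Rotation as Ro
def rot(o): return Ro.from_quat(o['tool_rot']).as_matrix()
def yaw(o):
    z=rot(o)[:,2]; return np.degrees(np.arctan2(z[1],z[0]))  # direction of jaw axis
def go(pos,jaw=None):
    o=robot.get_obs(); R=rot(o); d=np.array(pos)-o['position']
    print('pos',np.round(o['position'],4),'jaw',round(yaw(o),2),'t',round(o['time'],2),'F',np.round(o['ft_force'],1),'M',np.round(o['moment'],2),'w',round(o['grip_width'],4),'q',np.round(o['q'],2))
    print('shift tool(mm)',np.round(R.T@d*1000,1))
    if jaw is not None:
        a=(jaw-yaw(o)+90)%180-90; print('turn about tool y deg',np.round(-a*1.0,2), 'ydown',np.round(R[:,1],3))
def wcam(p,o):
    T=np.array(p['T_tool_cam']); M=np.eye(4); M[:3,:3]=rot(o); M[:3,3]=o['position']
    W=np.linalg.inv(M@T); p['R']=W[:3,:3]; p['t']=W[:3,3]; return p
E
python3 - <<'E'
from h import *
print(np.round(rot(robot.get_obs()),3))
go([.56,-.1,.30],100)
_,p=snap('wrist','w0.png');print(np.array(p['T_tool_cam']).round(3),p['K'])
E
```

```text
[[-0.953  0.     0.302]
 [-0.302  0.    -0.953]
 [-0.    -1.     0.   ]]
pos [ 0.1888 -0.5958  0.2306] jaw -72.42 t 1.2 F [-0.6 -0.4  0. ] M [-0.01 -0.   -0.04] w 0.0871 q [-1.44  0.53  1.43  0.    1.18 -0.18]
shift tool(mm) [-503.6  -69.4 -360.5]
turn about tool y deg 7.58 ydown [ 0.  0. -1.]
[[ 0.     0.967  0.254 -0.07 ]
 [-0.001 -0.254  0.967 -0.154]
 [ 1.    -0.     0.001 -0.   ]
 [ 0.     0.     0.     1.   ]] [[290.65070078   0.         253.30210444]
 [  0.         290.65070078 192.39073584]
 [  0.           0.           1.        ]]
```

View pics/w0.png

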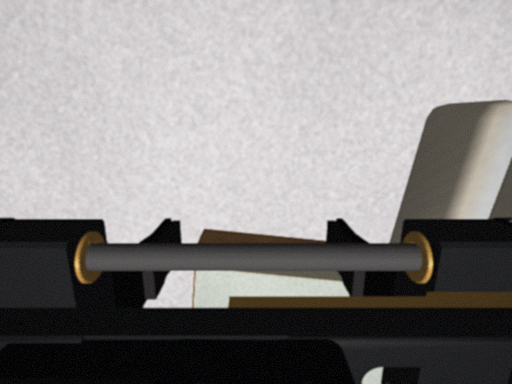

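```bash
python3 - <<'E'
from h import *
go([.45,-.14,.29],-80)
E
```

```text
pos [ 0.1887 -0.5958  0.2305] jaw -72.42 t 1.25 F [ 0.2 -0.1  0.3] M [0.05 0.04 0.  ] w 0.0873 q [-1.44  0.53  1.43 -0.    1.18 -0.18]
shift tool(mm) [-386.7  -59.5 -355.6]
turn about tool y deg 7.58 ydown [-0.  0. -1.]
```

```bash
R='x'; python3 -m crank '[[[0,0,0,-0.0387,-0.006,-0.0356,100],[0,0,0,-0.0387,-0.006,-0.0356,100],[0,0,0,-0.0387,-0.006,-0.0356,100],[0,0,0,-0.0387,-0.006,-0.0356,100],[0,0,0,-0.0387,-0.006,-0.0356,100]]]'
python3 -m crank '[[[0,0,0,-0.0387,-0.006,-0.0356,100],[0,0,0,-0.0387,-0.006,-0.0356,100],[0,0,0,-0.0387,-0.006,-0.0356,100],[0,0,0,-0.0387,-0.006,-0.0356,100],[0,0,0,-0.0387,-0.006,-0.0356,100]]]'
python3 -m crank '[[[0,7.6,0,0,0,0,100],[0,0,0,0,0,0,100],[0,0,0,0,0,0,100],[0,0,0,0,0,0,100],[0,0,0,0,0,0,100]]]'
python3 - <<'E'
from h import *
go([.45,-.14,.29],-80)
o,p=snap('wrist','w1.png'); wcam(p,o)
for k,z in dict(clamp_grip=.105,handle=.09,tray=.056,dish_center=.06,spout_tip=.143,cap_top=.175,pivot=.058).items():
    for d in robot.spot_in(p,k)[:3]: print(k,np.round(d['at'],1),round(d['conf'],2),np.round(atz(p,d['at'],z),4))
E
```

```text
time: 1.88
position: [0.3202, -0.3663, 0.2609]
tool_rot: [0.108, -0.699, 0.699, -0.108]
ft_force: [0.6, -0.0, -0.3]
grip_width: 0.0872
time: 2.5
position: [0.451, -0.1381, 0.2911]
tool_rot: [0.108, -0.699, 0.699, -0.108]
ft_force: [-0.3, 0.1, -0.2]
grip_width: 0.087
time: 3.12
position: [0.45, -0.1401, 0.2905]
tool_rot: [-0.061, 0.704, -0.704, 0.061]
ft_force: [-0.4, -0.1, -0.4]
grip_width: 0.087
pos [ 0.45   -0.1401  0.2905] jaw -80.07 t 3.12 F [-0.4 -0.1 -0.4] M [ 0.    0.06 -0.03] w 0.087 q [-0.54  0.24  1.73 -0.    1.17  0.86]
shift tool(mm) [-0.   0.5 -0.1]
turn about tool y deg -0.07 ydown [-0.  0. -1.]
clamp_grip [ 51.4 259.7] 0.63 [ 0.5858 -0.1232  0.105 ]
handle [ 67.5 236.6] 0.88 [ 0.5678 -0.1002  0.09  ]
tray [ 64.5 237.8] 0.62 [ 0.5762 -0.0985  0.056 ]
spout_tip [236.3 200.8] 0.78 [ 0.3803 -0.0926  0.143 ]
spout_tip [43.  34.5] 0.55 [0.5488 0.0874 0.143 ]
cap_top [45.  35.3] 0.83 [0.5441 0.0639 0.175 ]
cap_top [238.7 198. ] 0.58 [ 0.3919 -0.0939  0.175 ]
pivot [ 53.4 236.2] 0.88 [ 0.588  -0.0947  0.058 ]
pivot [ 50.7 256.8] 0.47 [ 0.5953 -0.119   0.058 ]
```

View pics/w1.png

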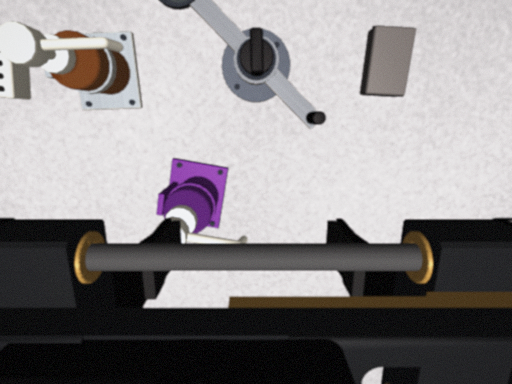

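```bash
python3 - <<'E'
import cv2
a=cv2.imread('pics/w1.png')
cv2.imwrite('pics/w1k.png',cv2.resize(cv2.convertScaleAbs(a[15:135,215:335],alpha=1.8),(600,600),interpolation=cv2.INTER_CUBIC))
cv2.imwrite('pics/w1s.png',cv2.resize(a[0:120,0:160],(800,600),interpolation=cv2.INTER_CUBIC))
E
```

```text
(no output)
```

View pics/w1k.png

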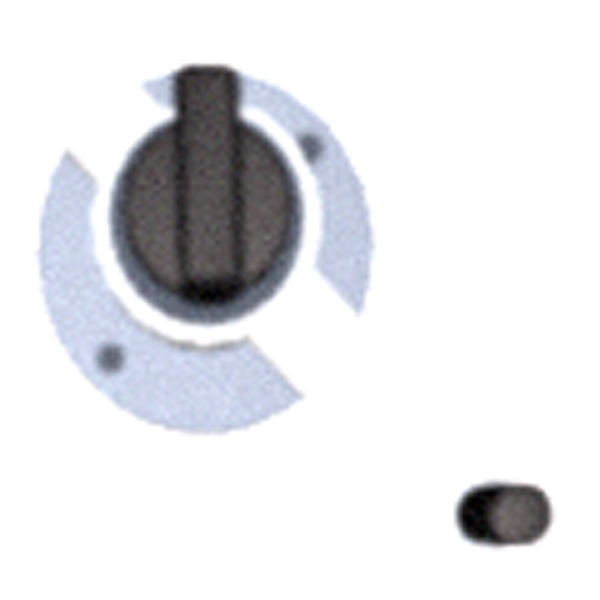

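View pics/w1s.png

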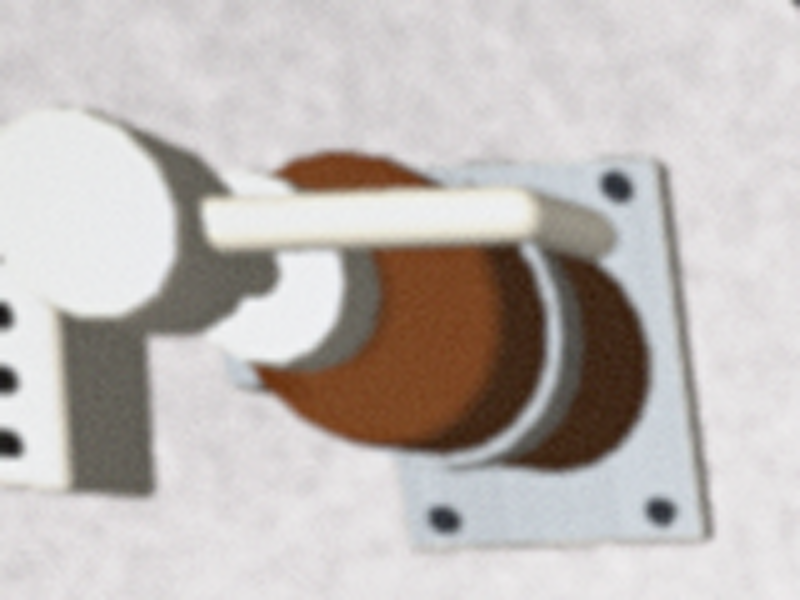

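```bash
python3 - <<'E'
from h import *
o,p=snap('wrist','w2.png'); wcam(p,o)
k=atz(p,(49.8,256.8),.112); print(k)
a=atz(p,(15+67/5,215+209/5),.112);b=atz(p,(15+280/5,215+210/5),.112);print('bar',a-b,np.degrees(np.arctan2(*(a-b)[1::-1])))
for n,rc,z in (('disc',(15+212/5,215+207/5),.076),('foot',(15+262/5,215+205/5),.02),('handle',(15+515/5,215+523/5),.102),('spout',(235/5,598/5),.143),('cap',(213/5,70/5),.175)):
    h=atz(p,rc,z); print(n,h.round(4),np.hypot(*(h-k)[:2]).round(4),np.degrees(np.arctan2(*(h-k)[1::-1])).round(1))
E
```

```text
[ 0.5856534  -0.11940587  0.112     ]
bar [0.04026933 0.00742189 0.        ] 10.44277359804322
disc [ 0.5848 -0.1195  0.076 ] 0.0009 -171.4
foot [ 0.5824 -0.12    0.02  ] 0.0033 -169.0
handle [ 0.5298 -0.2025  0.102 ] 0.1001 -123.9
spout [0.5593 0.0086 0.143 ] 0.1307 101.7
cap [0.5429 0.0823 0.175 ] 0.2062 102.0
```

```bash
python3 - <<'E'
from h import *
go([.585,-.1195,.17],-79.6);go([.585,-.1195,.092],-79.6)
E
```

```text
pos [ 0.4502 -0.1395  0.2905] jaw -80.02 t 3.58 F [ 0.2  0.8 -0.4] M [0.09 0.01 0.01] w 0.0869 q [-0.54  0.24  1.73 -0.    1.17  0.86]
shift tool(mm) [-136.3  120.5    3.6]
turn about tool y deg -0.42 ydown [-0.  0. -1.]
pos [ 0.4502 -0.1395  0.2905] jaw -80.02 t 3.58 F [ 0.2  0.8 -0.4] M [0.09 0.01 0.01] w 0.0869 q [-0.54  0.24  1.73 -0.    1.17  0.86]
shift tool(mm) [-136.3  198.5    3.6]
turn about tool y deg -0.42 ydown [-0.  0. -1.]
```

```bash
python3 -m crank '[[[0,-0.4,0,-0.034,0.020,0.0009,100],[0,0,0,-0.034,0.030,0.0009,100],[0,0,0,-0.034,0.035,0.0009,100],[0,0,0,-0.0343,0.035,0.0009,100],[0,0,0,0,0,0,100]]]'
python3 - <<'E'
from h import *
go([.585,-.1195,.092],-79.6)
o,p=snap('wrist','w3.png')
E
```

```text
time: 4.2
position: [0.585, -0.1178, 0.1669]
tool_rot: [-0.066, 0.705, -0.703, 0.063]
ft_force: [-0.8, -0.2, 0.0]
grip_width: 0.0874
pos [ 0.585  -0.1178  0.1669] jaw -79.53 t 4.2 F [-0.8 -0.2  0. ] M [-0.01  0.03 -0.02] w 0.0874 q [-0.39  0.57  1.56  0.    1.02  1.  ]
shift tool(mm) [-0.1 74.9  2. ]
turn about tool y deg 0.07 ydown [-0.005  0.002 -1.   ]
```

View pics/w3.png

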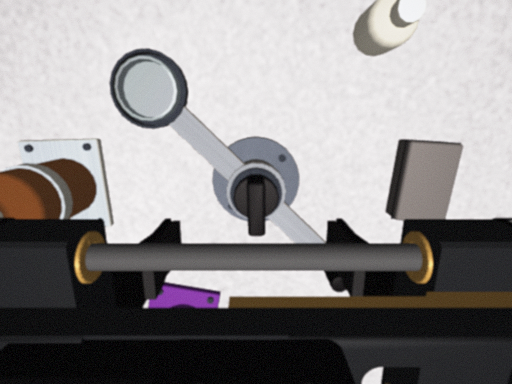

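```bash
python3 -m crank '[[[0,0,0,0,0.025,0.002,100],[0,0,0,0,0.025,0,100],[0,0,0,0,0.025,0,100],[0,0,0,0,0,0,100],[0,0,0,0,0,0,0]]]' 40
python3 -m crank '[[[0,0,0,0,0,0,0],[0,0,0,0,0,0,0],[0,0,0,0,0,0,0],[0,0,0,0,0,0,0],[0,0,0,0,0,0,0]]]'
python3 - <<'E'
from h import *
go([.585,-.1195,.092],-79.6)
o,p=snap('wrist','w4.png')
E
```

```text
time: 4.88
position: [0.5859, -0.1213, 0.0974]
tool_rot: [0.063, -0.704, 0.705, -0.065]
ft_force: [0.4, 0.2, 0.2]
grip_width: 0.0829
time: 5.5
position: [0.5853, -0.1207, 0.0955]
tool_rot: [-0.064, 0.704, -0.704, 0.064]
ft_force: [-0.4, 0.6, 0.8]
grip_width: 0.0352
pos [ 0.5853 -0.1207  0.0955] jaw -79.62 t 5.5 F [-0.4  0.6  0.8] M [-0.   -0.04 -0.01] w 0.0352 q [-0.39  0.67  1.61  0.    0.86  1.  ]
shift tool(mm) [ 0.1  3.5 -1.2]
turn about tool y deg -0.02 ydown [-0.  0. -1.]
```

View pics/w4.png

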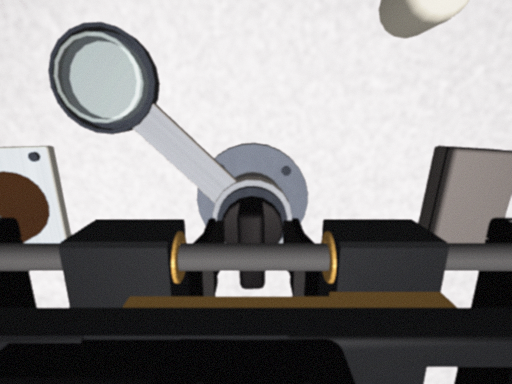

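```bash
python3 -m crank '[[[0,0,0,0,0.0035,-0.001,0],[0,0,0,0,0,0,0],[0,0,0,0,0,0,0],[0,0,0,0,0,0,0],[0,0,0,0,0,0,0]]]'
python3 - <<'E'
from h import *
go([.585,-.1195,.092],-79.6)
E
```

```text
time: 6.18
position: [0.5847, -0.1196, 0.0915]
tool_rot: [-0.064, 0.704, -0.704, 0.064]
ft_force: [0.7, -0.1, -5.1]
grip_width: 0.0136
pos [ 0.5847 -0.1196  0.0915] jaw -79.63 t 6.17 F [ 0.7 -0.1 -5.1] M [-0.09 -0.05  0.01] w 0.0136 q [-0.39  0.68  1.62 -0.    0.85  1.  ]
shift tool(mm) [-0.3 -0.5 -0.1]
turn about tool y deg -0.03 ydown [-0.001  0.    -1.   ]
```

```bash
python3 -m crank '[[[0,-7,0,0,0,0,0],[0,-7,0,0,0,0,0],[0,-7,0,0,0,0,0],[0,-7,0,0,0,0,0],[0,-7,0,0,0,0,0]]]'
python3 - <<'E'
from h import *
go([.585,-.1195,.092],-10)
E
python3 -m crank '[[[0,-8,0,0,0,0,0],[0,-8,0,0,0,0,0],[0,-8,0,0,0,0,0],[0,-8,0,0,0,0,0],[0,0,0,0,0,0,0]]]'
python3 - <<'E'
from h import *
go([.585,-.1195,.092],-10)
o,p=snap('wrist','w5.png')
o,p=snap('top','t5.png')
E
```

```text
time: 6.8
position: [0.5849, -0.1199, 0.0915]
tool_rot: [-0.274, 0.652, -0.652, 0.274]
ft_force: [0.1, -1.0, -5.4]
grip_width: 0.0132
pos [ 0.5849 -0.1199  0.0915] jaw -44.43 t 6.8 F [ 0.1 -1.  -5.4] M [-0.19 -0.12 -0.17] w 0.0132 q [-0.39  0.68  1.62 -0.    0.85  0.39]
shift tool(mm) [-0.3 -0.5 -0.2]
turn about tool y deg -34.43 ydown [-0.001  0.    -1.   ]
time: 7.42
position: [0.5851, -0.12, 0.0915]
tool_rot: [0.442, -0.552, 0.552, -0.442]
ft_force: [1.3, -1.0, -6.6]
grip_width: 0.014
pos [ 0.5851 -0.12    0.0915] jaw -12.69 t 7.42 F [ 1.3 -1.  -6.6] M [-0.35 -0.27  0.1 ] w 0.014 q [-0.39  0.68  1.62 -0.    0.85 -0.17]
shift tool(mm) [-0.5 -0.5 -0.2]
turn about tool y deg -2.69 ydown [-0. -0. -1.]
```

View pics/w5.png

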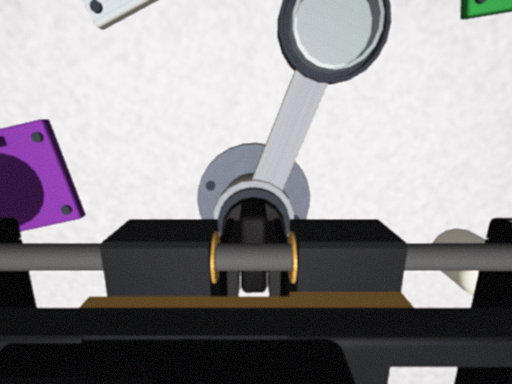

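View pics/t5.png

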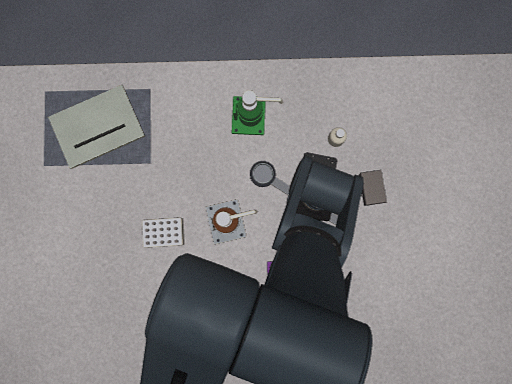

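```bash
python3 -m crank '[[[0,0,0,0,0,0,60],[0,0,0,0,0,0,60],[0,0,0,0,0,0,60],[0,0,0,0,-0.03,0,60],[0,0,0,0,-0.03,0,60]]]'
python3 - <<'E'
from h import *
o,p=snap('wrist','w6.png')
print(rot(o).round(2))
go([.529,-.2024,.15],-12.7);go([.529,-.2024,.074],-12.7)
E
```

```text
time: 8.15
position: [0.5849, -0.1195, 0.1528]
tool_rot: [-0.442, 0.552, -0.552, 0.442]
ft_force: [0.3, 0.7, 0.2]
grip_width: 0.0503
[[-0.22 -0.    0.98]
 [-0.98  0.   -0.22]
 [-0.   -1.   -0.  ]]
pos [ 0.5875 -0.1204  0.1571] jaw -12.63 t 8.2 F [ 0.3 -0.2  2.6] M [-0.   -0.13 -0.03] w 0.0509 q [-0.39  0.58  1.57  0.    0.98 -0.17]
shift tool(mm) [ 92.8   6.9 -39.2]
turn about tool y deg 0.07 ydown [ 0.007 -0.003 -1.   ]
pos [ 0.5875 -0.1204  0.1571] jaw -12.63 t 8.2 F [ 0.3 -0.2  2.6] M [-0.   -0.13 -0.03] w 0.0509 q [-0.39  0.58  1.57  0.    0.98 -0.17]
shift tool(mm) [ 92.7  82.9 -39.7]
turn about tool y deg 0.07 ydown [ 0.007 -0.003 -1.   ]
```

View pics/w6.png

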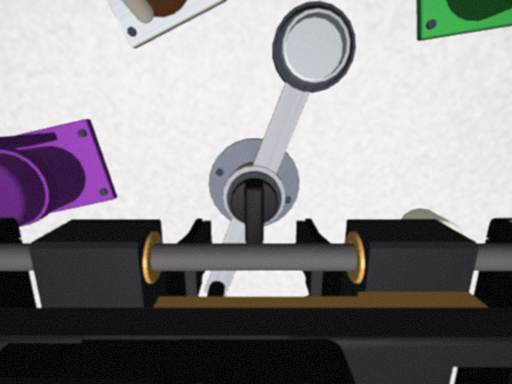

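```bash
python3 -m crank '[[[0,0,0,0.031,0,-0.0125,75],[0,0,0,0.031,0,-0.0125,75],[0,0,0,0.031,0,-0.0125,75],[0,0,0,0,0,0,75],[0,0,0,0,0,0,75]]]'
python3 - <<'E'
from h import *
go([.529,-.2024,.074],-12.7)
o,p=snap('wrist','w7.png');o,p=snap('scene','s7.png');o,p=snap('top','t7.png')
E
```

```text
time: 8.82
position: [0.5285, -0.202, 0.1521]
tool_rot: [0.442, -0.552, 0.552, -0.442]
ft_force: [-0.7, -0.2, 0.3]
grip_width: 0.0651
pos [ 0.5285 -0.202   0.1521] jaw -12.66 t 8.82 F [-0.7 -0.2  0.3] M [ 0.01 -0.13  0.  ] w 0.0651 q [-0.56  0.55  1.66  0.    0.93 -0.34]
shift tool(mm) [ 0.3 78.1  0.6]
turn about tool y deg 0.04 ydown [ 0.001  0.    -1.   ]
```

View pics/w7.png

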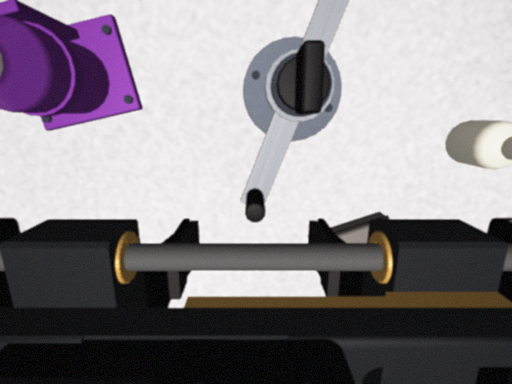

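View pics/s7.png

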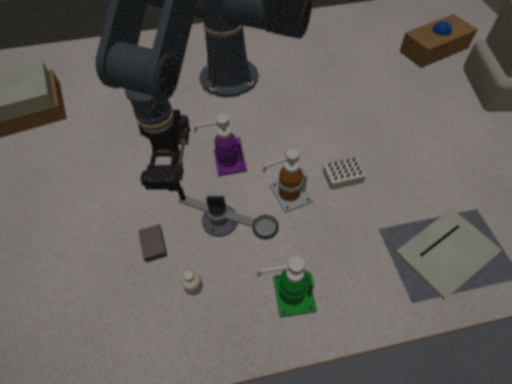

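The wrist view shows the handle top at about (212,255), centred between the fingers, and the arm has not moved. I'll descend and grip lightly.

```bash
python3 -m crank '[[[0,0,0,0,0.026,0.0,75],[0,0,0,0,0.026,0,75],[0,0,0,0,0.026,0,75],[0,0,0,0,0,0,0],[0,0,0,0,0,0,0]]]' 15
python3 -m crank '[[[0,0,0,0,0,0,0],[0,0,0,0,0,0,0],[0,0,0,0,0,0,0],[0,0,0,0,0,0,0],[0,0,0,0,0,0,0]]]'
python3 - <<'E'
from h import *
go([.529,-.2024,.074],-12.7)
o,p=snap('wrist','w8.png'); wcam(p,o)
print(proj(p,np.array([.529,-.2024,.102])))
E
```

```text
time: 9.6
position: [0.529, -0.2022, 0.0747]
tool_rot: [0.442, -0.551, 0.552, -0.442]
ft_force: [0.8, -1.0, 0.3]
grip_width: 0.0523
time: 10.22
position: [0.5285, -0.2024, 0.0744]
tool_rot: [0.442, -0.552, 0.552, -0.442]
ft_force: [0.1, -0.1, 2.7]
grip_width: 0.0154
pos [ 0.5285 -0.2024  0.0744] jaw -12.63 t 10.22 F [ 0.1 -0.1  2.7] M [ 0.03 -0.12 -0.03] w 0.0154 q [-0.56  0.67  1.71  0.    0.76 -0.34]
shift tool(mm) [-0.2  0.4  0.5]
turn about tool y deg 0.07 ydown [ 0.001 -0.    -1.   ]
(np.float64(264.6682070160078), np.float64(253.59666661341367))
```

View pics/w8.png

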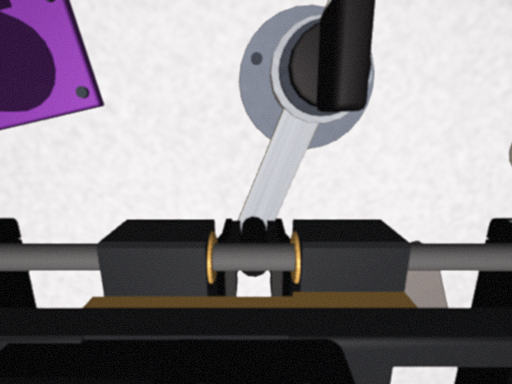

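```bash
python3 - <<'E'
from h import *
o=robot.get_obs();R=rot(o)
P=np.array([.585,-.1197]); w=np.array([1,2,3,4,5,5,5,5,5,4,3,2,1.]);w*=44/w.sum()
a=np.radians(236.1+np.r_[0,np.cumsum(w)])
pts=P+.1*np.c_[np.cos(a),np.sin(a)]
print(np.degrees(a).round(1))
for d in np.diff(pts,axis=0): print((R.T@[d[0],d[1],0]*1000).round(1))
E
```

```text
[236.1 237.1 239.  242.  245.9 250.8 255.7 260.5 265.4 270.3 274.2 277.2
 279.1 280.1]
[0.6 0.  1.6]
[1.1 0.  3.2]
[1.5 0.  4.9]
[1.6 0.  6.6]
[1.3 0.  8.4]
[0.6 0.  8.5]
[-0.1  0.   8.5]
[-0.8  0.   8.5]
[-1.6  0.   8.4]
[-1.8  0.   6.6]
[-1.6  0.   4.9]
[-1.2  0.   3.2]
[-0.6  0.   1.6]
```

```bash
python3 -m crank '[[[0,0,0,0.0006,0,0.0016,0],[0,0,0,0.0011,0,0.0032,0],[0,0,0,0.0015,0,0.0049,0],[0,0,0,0.0016,0,0.0066,0],[0,0,0,0.0013,0,0.0084,0]]]'
python3 -m crank '[[[0,0,0,0.0006,0,0.0085,0],[0,0,0,-0.0001,0,0.0085,0],[0,0,0,-0.0008,0,0.0085,0],[0,0,0,-0.0016,0,0.0084,0],[0,0,0,-0.0018,0,0.0066,0]]]'
python3 -m crank '[[[0,0,0,-0.0016,0,0.0049,0],[0,0,0,-0.0012,0,0.0032,0],[0,0,0,-0.0006,0,0.0016,0],[0,0,0,0,0,0,0],[0,0,0,0,0,0,0]]]'
python3 - <<'E'
from h import *
o=robot.get_obs(); d=o['position'][:2]-[.585,-.1197]; print(np.hypot(*d),np.degrees(np.arctan2(d[1],d[0]))%360)
go([.6054,-.2174,.074],-12.7)
for n in ('wrist','top','scene'): snap(n,n+'9.png')
E
```

```text
time: 10.9
position: [0.5501, -0.2143, 0.0743]
tool_rot: [-0.443, 0.552, -0.551, 0.442]
ft_force: [-2.4, 0.1, 5.3]
grip_width: 0.0152
time: 11.52
position: [0.5918, -0.219, 0.0742]
tool_rot: [0.442, -0.552, 0.552, -0.442]
ft_force: [-2.1, -0.8, 4.5]
grip_width: 0.0155
time: 12.15
position: [0.6019, -0.2177, 0.0742]
tool_rot: [0.442, -0.552, 0.552, -0.442]
ft_force: [-0.3, -1.4, 5.5]
grip_width: 0.0155
0.09950182022209814 279.80040417392934
pos [ 0.6019 -0.2177  0.0742] jaw -12.62 t 12.15 F [-0.3 -1.4  5.5] M [-0.14  0.11  0.16] w 0.0155 q [-0.52  0.74  1.51  0.    0.89 -0.3 ]
shift tool(mm) [-1.1  0.2  3.3]
turn about tool y deg 0.08 ydown [ 0.001 -0.    -1.   ]
```

View pics/wrist9.png

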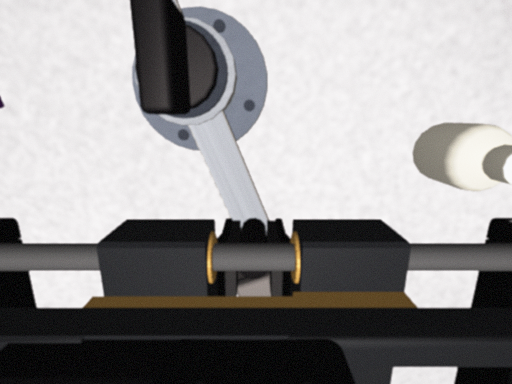

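View pics/top9.png

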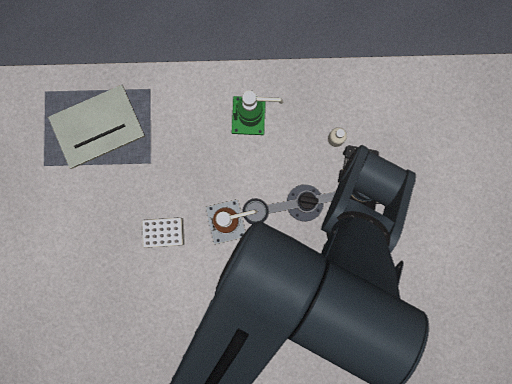

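View pics/scene9.png

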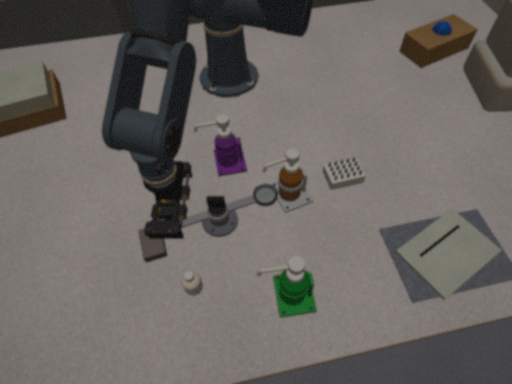

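```bash
python3 - <<'E'
import cv2,numpy as np
a=cv2.imread('pics/top9.png')[185:245,200:320]; cv2.imwrite('pics/t9z.png',cv2.resize(cv2.convertScaleAbs(a,alpha=1.5),(800,400),interpolation=cv2.INTER_CUBIC))
b=cv2.imread('pics/scene9.png')[145:235,195:315]; cv2.imwrite('pics/s9z.png',cv2.resize(cv2.convertScaleAbs(b,alpha=1.5),(800,600),interpolation=cv2.INTER_CUBIC))
E
```

```text
(no output)
```

View pics/t9z.png

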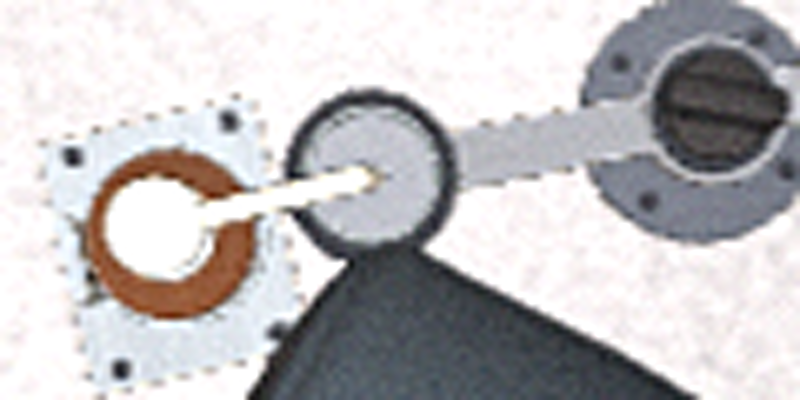

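View pics/s9z.png

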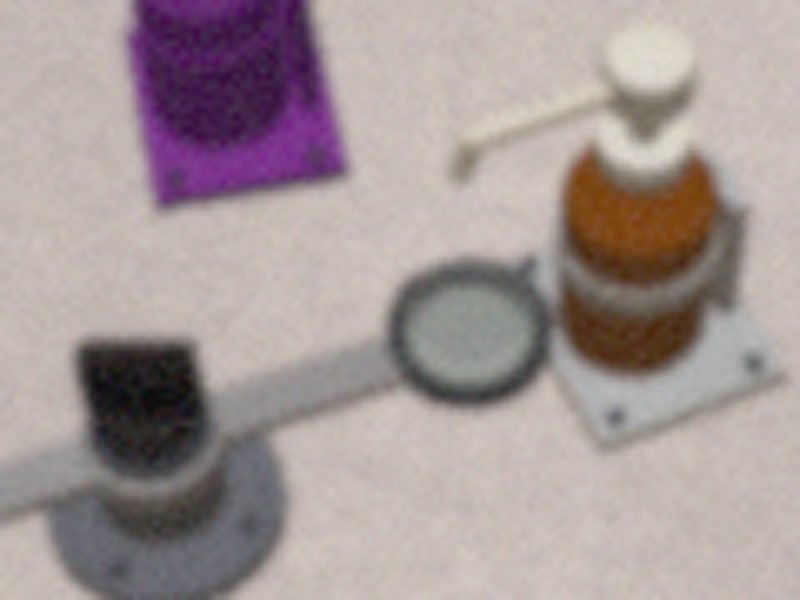

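```bash
python3 - <<'E'
from h import *
o,t=snap('top','x.png');o,s=snap('scene','y.png')
f=6.6667
def T(r,c,z): return atz(t,(185+r/f,200+c/f),z)
def S(r,c,z): return atz(s,(145+r/f,195+c/f),z)
P=np.array([.585,-.1197])
for n,v in (('trayT',T(173,372,.058)),('spoutT',T(180,370,.148)),('capT',T(228,158,.175)),('knobT',T(108,720,.112)),('trayS',S(331,470,.058)),('spoutS',S(175,460,.143)),('capS',S(58,650,.175)),('knobS',S(347,137,.112))):
    d=v[:2]-P; print(n,v.round(4),np.hypot(*d).round(4),np.degrees(np.arctan2(d[1],d[0])).round(2))
E
```

```text
trayT [0.5629 0.0071 0.058 ] 0.1287 99.89
spoutT [0.5557 0.0076 0.148 ] 0.1306 102.96
capT [0.5401 0.0788 0.175 ] 0.2035 102.74
knobT [ 0.5799 -0.1174  0.112 ] 0.0056 155.54
trayS [0.5685 0.0098 0.058 ] 0.1306 97.24
spoutS [0.5581 0.0092 0.143 ] 0.1317 101.8
capS [0.5459 0.082  0.175 ] 0.2055 100.96
knobS [ 0.5853 -0.1168  0.112 ] 0.0029 83.16
```

```bash
python3 -m crank '[[[0,0,0,-0.0008,0,0.0018,0],[0,0,0,-0.0008,0,0.0019,0],[0,0,0,0,0,0,0],[0,0,0,0,0,0,0],[0,0,0,0,0,0,0]]]'
python3 - <<'E'
from h import *
o=robot.get_obs(); d=o['position'][:2]-[.585,-.1197]; print(np.hypot(*d),np.degrees(np.arctan2(d[1],d[0]))%360,o['ft_force'])
for n in ('top','scene'): snap(n,n+'10.png')
a=cv2.imread('pics/top10.png')[185:245,200:320]; b=cv2.imread('pics/scene10.png')[145:205,220:300]
cv2.imwrite('pics/c10.png',np.hstack([cv2.resize(cv2.convertScaleAbs(a,alpha=1.3)[:,:80],(400,300),interpolation=cv2.INTER_CUBIC),cv2.resize(cv2.convertScaleAbs(b,alpha=1.3),(400,300),interpolation=cv2.INTER_CUBIC)]))
E
```

```text
time: 13.02
position: [0.6055, -0.217, 0.0742]
tool_rot: [0.442, -0.552, 0.552, -0.442]
ft_force: [-1.7, 0.2, 6.2]
grip_width: 0.0155
0.09946480744445807 281.9196003608392 [-1.66557494  0.19765801  6.19723272]
```

View pics/c10.png

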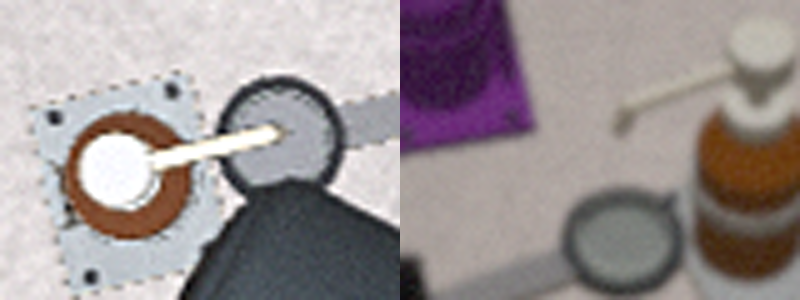

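```bash
python3 - <<'E'
from h import *
o,t=snap('top','t11.png');o,s=snap('scene','s11.png')
g=cv2.cvtColor(t['img'],cv2.COLOR_RGB2GRAY)
# overlay predicted tray rings for arm angles
P=np.array([.585,-.1197])
def ring(p,im,a,col,f,off,r=.0325,z=.058):
    c=P+.13*np.array([np.cos(np.radians(a)),np.sin(np.radians(a))])
    pts=[proj(p,np.array([c[0]+r*np.cos(u),c[1]+r*np.sin(u),z])) for u in np.linspace(0,6.3,60)]
    pts=np.array([[(q[1]-off[1]+.5)*f,(q[0]-off[0]+.5)*f] for q in pts]).round().astype(int)
    cv2.polylines(im,[pts],True,col,1)
out=[]
for p,off in ((t,(190,225)),(s,(160,235))):
    f=8; im=cv2.resize(p['img'][off[0]:off[0]+50,off[1]:off[1]+50,::-1],None,fx=f,fy=f,interpolation=cv2.INTER_CUBIC)
    ring(p,im,101.8,(0,0,255),f,off); ring(p,im,98,(0,255,0),f,off)
    for z,rr in ((.143,.13),):
        q=proj(p,np.array([*(P+rr*np.array([np.cos(np.radians(101.8)),np.sin(np.radians(101.8))])),z]))
        cv2.circle(im,(int((q[1]-off[1]+.5)*f),int((q[0]-off[0]+.5)*f)),4,(255,0,255),1)
    out.append(im)
cv2.imwrite('pics/ov.png',np.hstack(out))
E
```

```text
(no output)
```

View pics/ov.png

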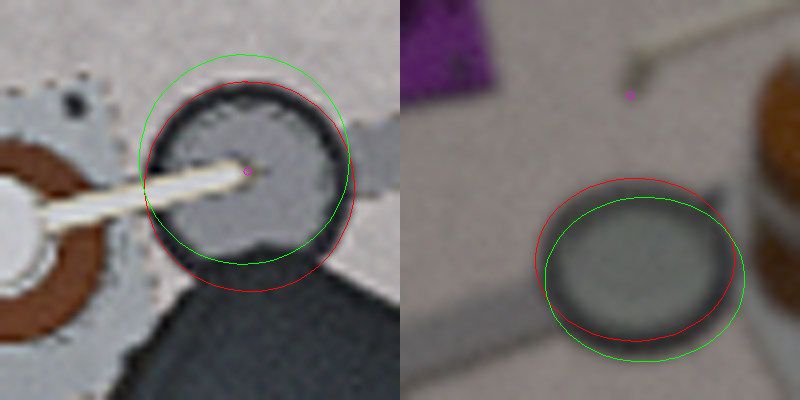

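```bash
python3 -m crank '[[[0,0,0,-0.0007,0,0.0016,0],[0,0,0,0,0,0,0],[0,0,0,0,0,0,75],[0,0,0,0,0,0,75],[0,0,0,0,0,0,75]]]'
python3 -m crank '[[[0,0,0,0,0,0,75],[0,0,0,0,-0.025,0,60],[0,0,0,0,-0.025,0,60],[0,0,0,0,-0.028,0,60],[0,0,0,0,0,0,60]]]'
python3 - <<'E'
from h import *
o,w=snap('wrist','w12.png'); wcam(w,o)
go([.585,-.1197,.152],-12.7);go([.585,-.1197,.0915],-12.7)
snap('top','t12.png')
E
```

```text
time: 13.85
position: [0.607, -0.2163, 0.0734]
tool_rot: [-0.442, 0.552, -0.552, 0.442]
ft_force: [0.8, 0.1, -0.6]
grip_width: 0.0377
time: 14.48
position: [0.6088, -0.2174, 0.1545]
tool_rot: [0.441, -0.55, 0.554, -0.443]
ft_force: [-0.4, -0.1, 0.1]
grip_width: 0.0521
pos [ 0.6077 -0.2168  0.1529] jaw -12.62 t 14.53 F [0.  0.1 0.6] M [-0.01 -0.02  0.02] w 0.0524 q [-0.52  0.64  1.45  0.    1.05 -0.3 ]
shift tool(mm) [-89.8   0.7 -43.4]
turn about tool y deg 0.08 ydown [ 0.002 -0.001 -1.   ]
pos [ 0.6077 -0.2168  0.1529] jaw -12.62 t 14.53 F [0.  0.1 0.6] M [-0.01 -0.02  0.02] w 0.0524 q [-0.52  0.64  1.45  0.    1.05 -0.3 ]
shift tool(mm) [-89.8  61.2 -43.5]
turn about tool y deg 0.08 ydown [ 0.002 -0.001 -1.   ]
```

View pics/w12.png

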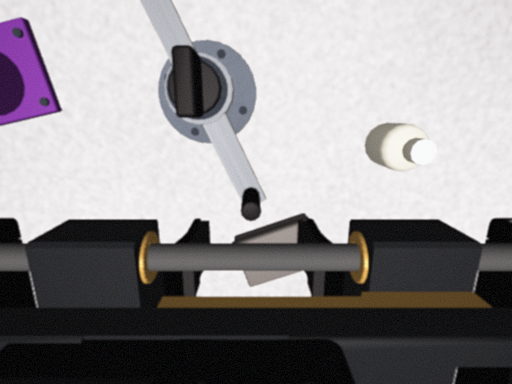

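```bash
python3 -m crank '[[[0,0,0,-0.03,0,-0.0143,60],[0,0,0,-0.03,0,-0.0143,60],[0,0,0,-0.0295,0,-0.0143,60],[0,0,0,0,0,0,60],[0,0,0,0,0,0,60]]]'
python3 - <<'E'
from h import *
go([.585,-.1197,.0915],-12.7)
o,w=snap('wrist','w13.png')
o,t=snap('top','t13.png')
cv2.imwrite('pics/t13z.png',cv2.resize(t['img'][185:245,200:320,::-1],(800,400),interpolation=cv2.INTER_CUBIC))
E
```

```text
time: 15.2
position: [0.5849, -0.1203, 0.1512]
tool_rot: [-0.442, 0.552, -0.552, 0.442]
ft_force: [0.5, 0.7, 0.4]
grip_width: 0.0519
pos [ 0.5849 -0.1203  0.1512] jaw -12.61 t 15.2 F [0.5 0.7 0.4] M [-0.02 -0.09  0.02] w 0.0519 q [-0.39  0.59  1.58 -0.    0.98 -0.17]
shift tool(mm) [-0.6 59.7 -0. ]
turn about tool y deg 0.09 ydown [-0.001 -0.    -1.   ]
```

View pics/w13.png

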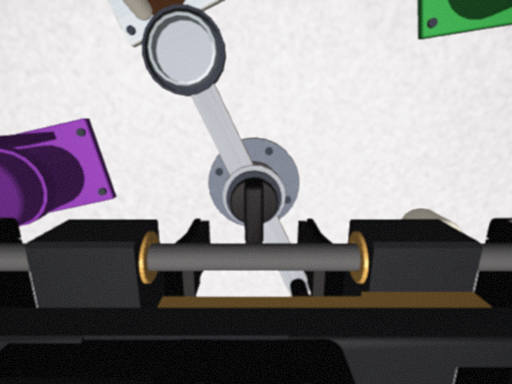

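View pics/t13z.png

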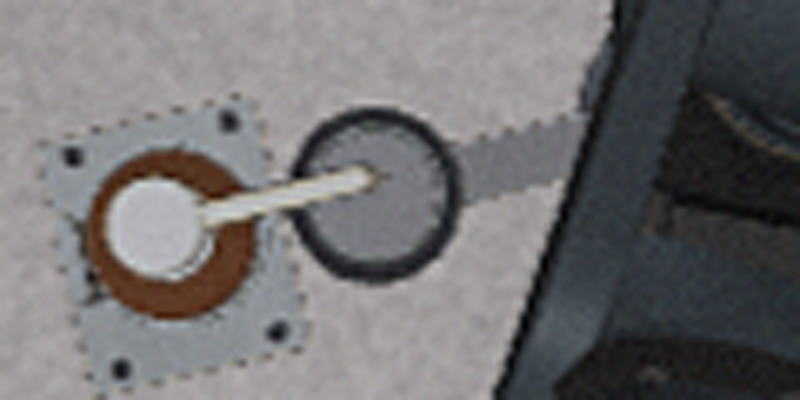

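```bash
python3 -m crank '[[[0,0,0,-0.0005,0.02,0,60],[0,0,0,0,0.02,0,60],[0,0,0,0,0.0195,0,60],[0,0,0,0,0,0,0],[0,0,0,0,0,0,0]]]' 40
python3 -m crank '[[[0,0,0,0,0,0,0],[0,0,0,0,0,0,0],[0,0,0,0,0,0,0],[0,0,0,0,0,0,0],[0,0,0,0,0,0,0]]]'
python3 - <<'E'
from h import *
go([.585,-.1197,.0915],-79.6)
E
```

```text
time: 15.92
position: [0.5856, -0.1202, 0.093]
tool_rot: [0.442, -0.552, 0.552, -0.442]
ft_force: [0.1, 0.9, -0.3]
grip_width: 0.0399
time: 16.55
position: [0.5853, -0.1195, 0.0931]
tool_rot: [0.442, -0.552, 0.552, -0.442]
ft_force: [-1.1, -0.7, 4.3]
grip_width: 0.0137
pos [ 0.5853 -0.1195  0.0931] jaw -12.61 t 16.55 F [-1.1 -0.7  4.3] M [0.02 0.08 0.06] w 0.0137 q [-0.39  0.67  1.62 -0.    0.85 -0.17]
shift tool(mm) [ 0.3  1.6 -0.2]
turn about tool y deg 66.99 ydown [ 0.001 -0.    -1.   ]
```

```bash
python3 -m crank '[[[0,8,0,0,0,0,0],[0,8,0,0,0,0,0],[0,8,0,0,0,0,0],[0,8,0,0,0,0,0],[0,8,0,0,0,0,0]]]'
python3 -m crank '[[[0,8,0,0,0,0,0],[0,8,0,0,0,0,0],[0,7,0,0,0,0,0],[0,4,0,0,0,0,0],[0,0,0,0,0,0,0]]]'
python3 - <<'E'
from h import *
go([.585,-.1197,.0915],-79.6)
o,t=snap('top','t14.png')
cv2.imwrite('pics/t14z.png',cv2.resize(t['img'][185:245,200:320,::-1],(800,400),interpolation=cv2.INTER_CUBIC))
E
```

```text
time: 17.18
position: [0.5853, -0.1195, 0.0931]
tool_rot: [0.225, -0.67, 0.671, -0.225]
ft_force: [-1.1, 0.7, 5.1]
grip_width: 0.0137
time: 17.8
position: [0.5853, -0.1195, 0.0931]
tool_rot: [0.064, -0.704, 0.704, -0.064]
ft_force: [-0.1, -0.5, 5.3]
grip_width: 0.0136
pos [ 0.5853 -0.1195  0.0931] jaw -79.59 t 17.8 F [-0.1 -0.5  5.3] M [-0.01  0.17 -0.02] w 0.0136 q [-0.39  0.67  1.61 -0.    0.85  1.  ]
shift tool(mm) [0.3 1.6 0.1]
turn about tool y deg 0.01 ydown [ 0.001 -0.    -1.   ]
```

View pics/t14z.png

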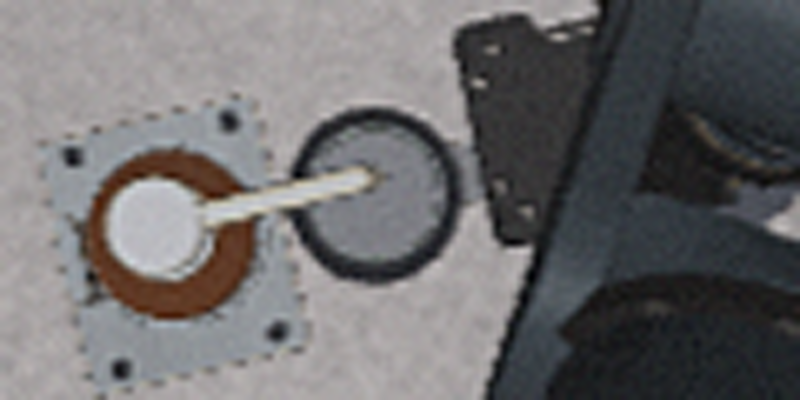

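```bash
python3 -m crank '[[[0,2,0,0,0,0,0],[0,1.5,0,0,0,0,0],[0,1.5,0,0,0,0,0],[0,0,0,0,0,0,0],[0,0,0,0,0,0,0]]]'
python3 - <<'E'
from h import *
go([.585,-.1197,.0915],-79.6)
E
```

```text
time: 18.48
position: [0.5853, -0.1195, 0.0931]
tool_rot: [0.035, -0.706, 0.707, -0.035]
ft_force: [-0.7, 0.3, 5.4]
grip_width: 0.0139
pos [ 0.5853 -0.1195  0.0931] jaw -84.3 t 18.48 F [-0.7  0.3  5.4] M [0.08 0.15 0.86] w 0.0139 q [-0.39  0.67  1.61 -0.    0.85  1.08]
shift tool(mm) [0.3 1.6 0.1]
turn about tool y deg -4.7 ydown [ 0.001 -0.001 -1.   ]
```

```bash
python3 -m crank '[[[0,-1,0,0,0,0,0],[0,0,0,0,0,0,60],[0,0,0,0,0,0,60],[0,0,0,0,0,0,60],[0,0,0,0,-0.02,0,60]]]'
python3 -m crank '[[[0,0,0,0,-0.04,0,60],[0,0,0,0,-0.04,0,30],[0,0,0,0,-0.04,0,0],[0,0,0,0,-0.02,0,0],[0,0,0,0,0,0,0]]]'
python3 - <<'E'
from h import *
go([.542,.082,.25],-79.6)
o,w=snap('wrist','w15.png')
o,t=snap('top','t15.png')
E
```

```text
time: 19.1
position: [0.5835, -0.1189, 0.111]
tool_rot: [-0.041, 0.707, -0.705, 0.038]
ft_force: [-0.3, -0.2, 0.0]
grip_width: 0.0457
time: 19.73
position: [0.5859, -0.1197, 0.2542]
tool_rot: [0.038, -0.705, 0.707, -0.041]
ft_force: [-0.1, -0.3, -1.5]
grip_width: 0.0202
pos [ 0.5859 -0.1197  0.2542] jaw -83.62 t 19.73 F [-0.1 -0.3 -1.5] M [-0.01 -0.01 -0.  ] w 0.0202 q [-0.39  0.46  1.48  0.    1.2   1.07]
shift tool(mm) [  21.2    3.7 -205.4]
turn about tool y deg -4.02 ydown [ 0.004 -0.001 -1.   ]
```

View pics/w15.png

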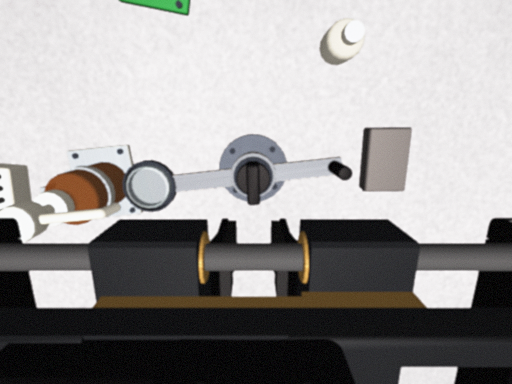

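View pics/t15.png

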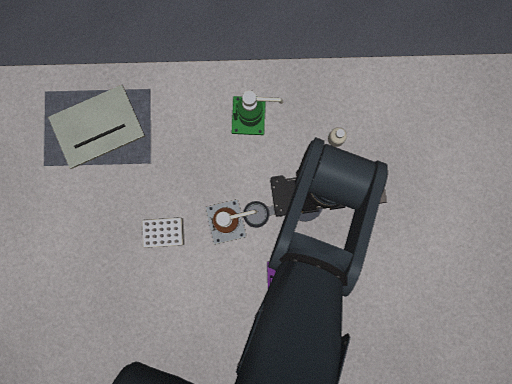

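```bash
python3 - <<'E'
from h import *
go([.44,.0,.29],-79.6)
E
```

```text
pos [ 0.5843 -0.1192  0.2516] jaw -83.62 t 19.82 F [-1.1 -0.  -0.1] M [0.06 0.01 0.02] w 0.0119 q [-0.39  0.47  1.48  0.    1.2   1.07]
shift tool(mm) [ 130.3  -38.1 -134.5]
turn about tool y deg -4.02 ydown [-0.002  0.001 -1.   ]
```

```bash
python3 -m crank '[[[0,0,0,0.0326,-0.0095,-0.0336,0],[0,0,0,0.0326,-0.0095,-0.0336,0],[0,0,0,0.0326,-0.0095,-0.0336,0],[0,0,0,0.0326,-0.0095,-0.0336,0],[0,0,0,0,0,0,0]]]'
python3 - <<'E'
from h import *
go([.542,.082,.25],-79.6)
o,w=snap('wrist','w16.png')
cv2.imwrite('pics/w16z.png',cv2.resize(w['img'][0:225,120:420,::-1],(800,600),interpolation=cv2.INTER_CUBIC))
E
```

```text
time: 20.45
position: [0.4369, 0.0018, 0.2895]
tool_rot: [-0.042, 0.707, -0.705, 0.039]
ft_force: [0.5, -0.2, 0.1]
grip_width: 0.0003
pos [0.4369 0.0018 0.2895] jaw -83.49 t 20.45 F [ 0.5 -0.2  0.1] M [ 0.01  0.02 -0.04] w 0.0003 q [-0.25  0.19  1.8   0.    1.15  1.2 ]
shift tool(mm) [-113.7   39.2  -67.7]
turn about tool y deg -3.89 ydown [-0.004  0.001 -1.   ]
```

View pics/w16z.png

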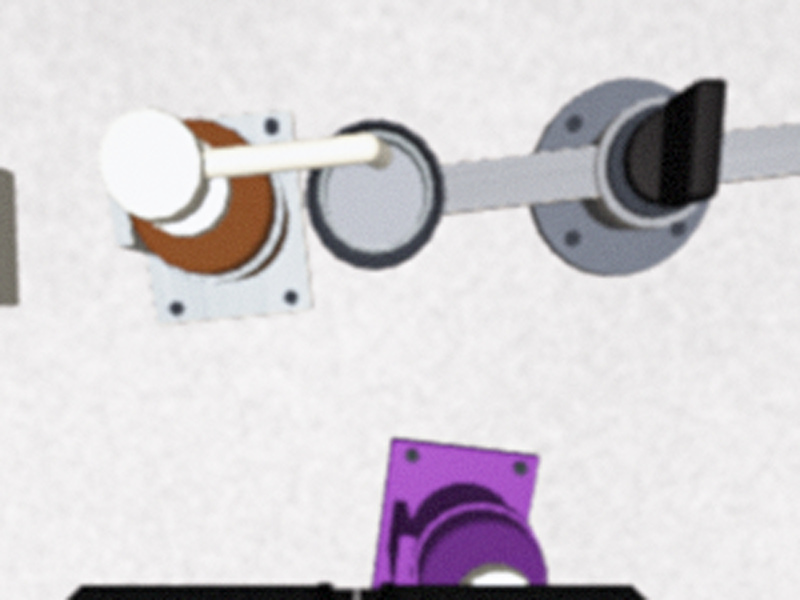

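```bash
python3 - <<'E'
from h import *
o,w=snap('wrist','w17.png'); wcam(w,o); print(o['position'])
A=lambda r,c,z: atz(w,(r/2.6667,120+c/2.6667),z)
k=A(139,696,.112)
P=A(142,696,.112)[:2]
for n,v in dict(cap=A(165,151,.175),spout=A(156,382,.143),tray=A(194,376,.058),knob=k).items():
    d=v[:2]-P; print(n,v.round(4),np.hypot(*d).round(4),np.degrees(np.arctan2(d[1],d[0])).round(2))
a=A(80,712,.112);b=A(201,690,.112);print(np.degrees(np.arctan2(*(a-b)[1::-1])),np.hypot(*(a-b)[:2]))
c=A(165,151,.175); go([*c[:2],.21]); go([*c[:2],.183])
E
```

```text
[0.43914669 0.00047795 0.28971639]
cap [0.5454 0.0787 0.175 ] 0.2005 101.82
spout [0.562 0.005 0.143] 0.1249 101.27
tray [0.5606 0.0048 0.058 ] 0.125 101.93
knob [ 0.5875 -0.1173  0.112 ] 0.0011 12.86
1.643646072632799 0.04383300571565439
pos [ 4.404e-01 -3.000e-04  2.898e-01] jaw -83.59 t 20.55 F [ 0.3  0.1 -0.2] M [ 0.    0.02 -0.06] w 0.0002 q [-0.26  0.2   1.79 -0.    1.15  1.2 ]
shift tool(mm) [-113.2   79.8  -66.8]
pos [ 4.404e-01 -3.000e-04  2.898e-01] jaw -83.59 t 20.55 F [ 0.3  0.1 -0.2] M [ 0.    0.02 -0.06] w 0.0002 q [-0.26  0.2   1.79 -0.    1.15  1.2 ]
shift tool(mm) [-113.2  106.8  -66.8]
```

```bash
python3 - <<'E'
from h import *
go([.543,.081,.205])
E
```

```text
pos [ 4.404e-01 -3.000e-04  2.898e-01] jaw -83.59 t 20.55 F [ 0.3  0.1 -0.2] M [ 0.    0.02 -0.06] w 0.0002 q [-0.26  0.2   1.79 -0.    1.15  1.2 ]
shift tool(mm) [-111.1   84.8  -69.3]
```

```bash
python3 -m crank '[[[0,0,0,-0.0278,0,-0.0173,0],[0,0,0,-0.0278,0.01,-0.0173,0],[0,0,0,-0.0278,0.035,-0.0173,0],[0,0,0,-0.0277,0.04,-0.0174,0],[0,0,0,0,0,0,0]]]'
python3 -m crank '[[[0,0,0,0,0,0,0],[0,0,0,0,0,0,0],[0,0,0,0,0,0,0],[0,0,0,0,0,0,0],[0,0,0,0,0,0,0]]]'
python3 - <<'E'
from h import *
go([.543,.081,.184])
o,t=snap('scene','s18.png')
cv2.imwrite('pics/s18z.png',cv2.resize(t['img'][110:230,210:370,::-1],(800,600),interpolation=cv2.INTER_CUBIC))
E
```

```text
time: 21.18
position: [0.5432, 0.0811, 0.2008]
tool_rot: [-0.042, 0.706, -0.706, 0.037]
ft_force: [0.4, 0.2, 0.1]
grip_width: 0.0003
time: 21.8
position: [0.5432, 0.0808, 0.2061]
tool_rot: [0.039, -0.706, 0.706, -0.04]
ft_force: [-0.9, 0.4, 0.5]
grip_width: 0.0004
pos [0.5432 0.0808 0.2061] jaw -83.63 t 21.8 F [-0.9  0.4  0.5] M [0.   0.   0.02] w 0.0004 q [-0.06  0.46  1.65 -0.    1.03  1.4 ]
shift tool(mm) [ 0.2 22.1 -0.3]
```

View pics/s18z.png

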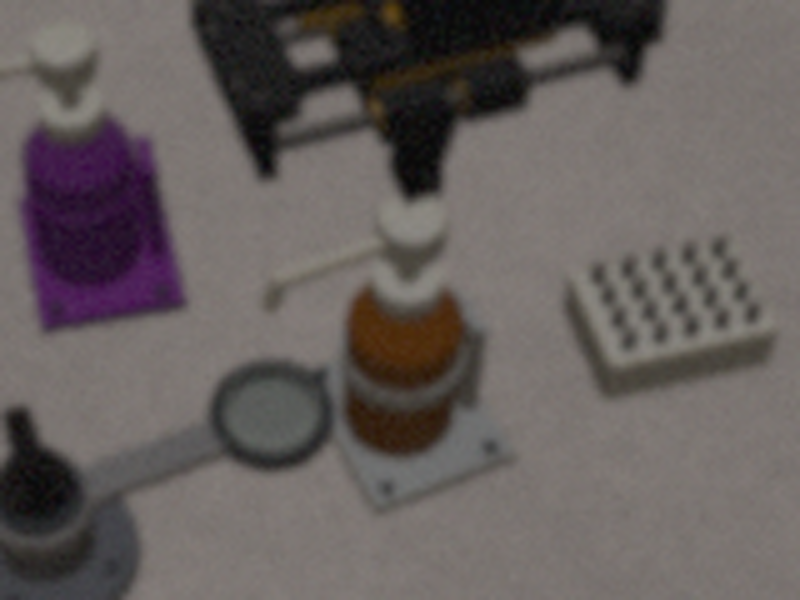

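```bash
python3 -m crank '[[[0,0,0,0,0.011,0,0],[0,0,0,0,0.011,0,0],[0,0,0,0,0.003,0,0],[0,0,0,0,0.003,0,0],[0,0,0,0,0.002,0,0]]]'
python3 -m crank '[[[0,0,0,0,0.001,0,0],[0,0,0,0,0.001,0,0],[0,0,0,0,0.001,0,0],[0,0,0,0,0,0,0],[0,0,0,0,0,0,0]]]'
```

```text
time: 22.48
position: [0.5429, 0.0809, 0.1758]
tool_rot: [0.04, -0.706, 0.706, -0.039]
ft_force: [-1.4, -0.1, 6.3]
grip_width: 0.0003
time: 23.1
position: [0.5429, 0.081, 0.1734]
tool_rot: [0.039, -0.706, 0.706, -0.039]
ft_force: [-3.1, 0.3, 7.8]
grip_width: 0.0003
```

```bash
python3 -m crank '[[[0,0,0,0,0.001,0,0],[0,0,0,0,0.001,0,0],[0,0,0,0,0.0005,0,0],[0,0,0,0,0,0,0],[0,0,0,0,0,0,0]]]'
```

```text
time: 23.72
position: [0.543, 0.081, 0.1732]
tool_rot: [0.039, -0.706, 0.706, -0.04]
ft_force: [-6.1, -0.3, 20.8]
grip_width: 0.0003
```

The cap hit its hard stop: the force jumped to about 21 N with no further travel. I'll release it straight up and back away.

```bash
python3 -m crank '[[[0,0,0,0,-0.005,0,0],[0,0,0,0,-0.008,0,0],[0,0,0,0,-0.015,0,0],[0,0,0,0,-0.03,0,0],[0,0,0,0,-0.04,0,0]]]'
python3 -m crank '[[[0,0,0,0.03,0,0.025,0],[0,0,0,0.03,0,0.025,0],[0,0,0,0.03,0,0.025,0],[0,0,0,0.02,0,0.01,0],[0,0,0,0,0,0,0]]]'
python3 -m crank '[[[0,0,0,0,0,0,0],[0,0,0,0,0,0,0],[0,0,0,0,0,0,0],[0,0,0,0,0,0,0],[0,0,0,0,0,0,0]]]'
python3 - <<'E'
from h import *
go([.44,.0,.29])
o,w=snap('wrist','w19.png'); wcam(w,o)
cv2.imwrite('pics/w19z.png',cv2.resize(w['img'][0:225,120:420,::-1],(800,600),interpolation=cv2.INTER_CUBIC))
o,t=snap('scene','s19.png')
cv2.imwrite('pics/s19z.png',cv2.resize(t['img'][110:290,130:370,::-1],(800,600),interpolation=cv2.INTER_CUBIC))
E
```

```text
time: 24.35
position: [0.5425, 0.0809, 0.2682]
tool_rot: [-0.04, 0.706, -0.706, 0.038]
ft_force: [1.1, -0.7, -0.2]
grip_width: 0.0004
time: 24.98
position: [0.4424, -0.0163, 0.2683]
tool_rot: [-0.039, 0.706, -0.706, 0.038]
ft_force: [-0.1, -0.1, 0.0]
grip_width: 0.0003
time: 25.6
position: [0.4434, -0.0157, 0.268]
tool_rot: [-0.04, 0.706, -0.706, 0.039]
ft_force: [-0.1, 0.3, -0.4]
grip_width: 0.0004
pos [ 0.4434 -0.0157  0.268 ] jaw -83.6 t 25.6 F [-0.1  0.3 -0.4] M [-0.05 -0.01  0.01] w 0.0004 q [-0.29  0.23  1.82  0.    1.09  1.17]
shift tool(mm) [  1.6 -22.  -15.9]
```

View pics/w19z.png

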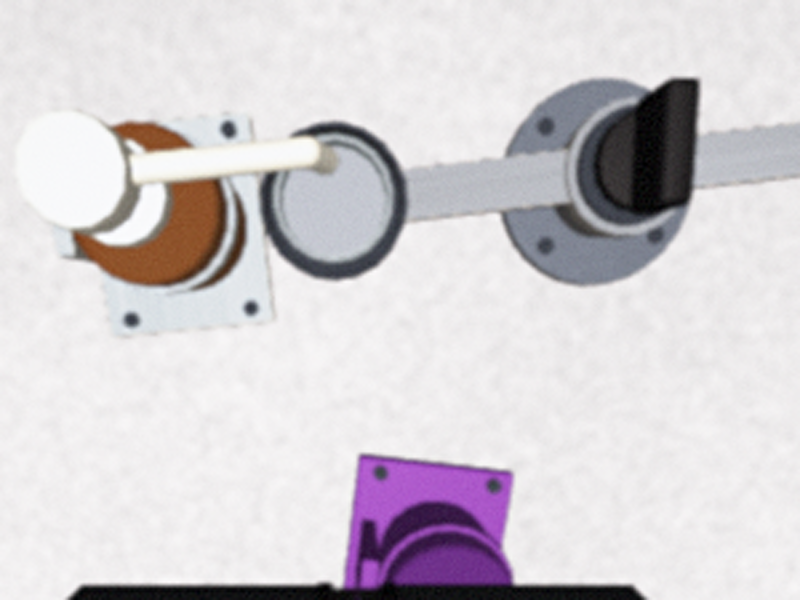

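View pics/s19z.png

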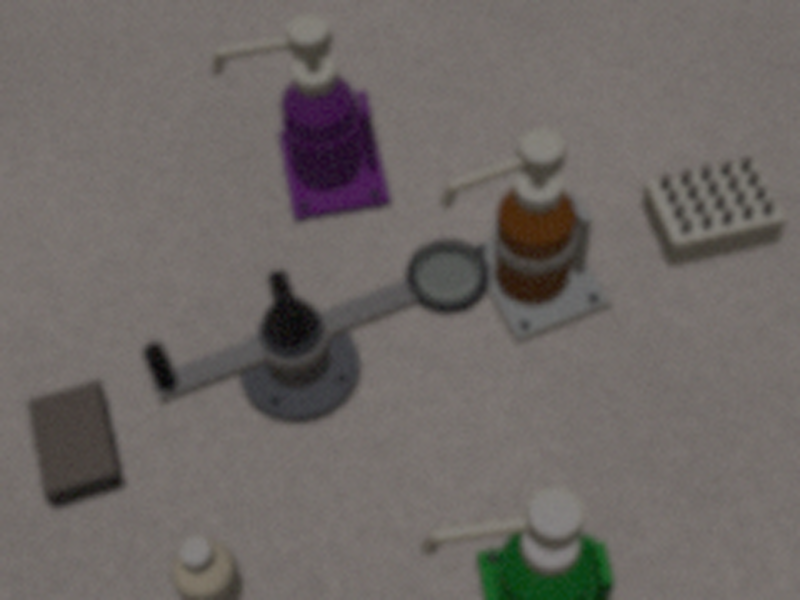

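```bash
python3 - <<'E'
from h import *
o,w=snap('wrist','w20.png'); wcam(w,o)
A=lambda r,c,z: atz(w,(r/2.6667,120+c/2.6667),z)
sp=A(165,328,.143);tr=A(200,334,.058);print(sp,tr,np.hypot(*(sp-tr)[:2]))
a=A(80,698,.112);b=A(203,690,.112);print(np.degrees(np.arctan2(*(a-b)[1::-1])))
a=A(90,667,.112);b=A(208,636,.112);print('left edge (slanted side if perspective)',np.degrees(np.arctan2(*(a-b)[1::-1])))
a=np.array([A(80,673,.112),A(80,698,.112),A(203,690,.112),A(208,662,.112)]);m=(a[0]+a[1]-a[2]-a[3]);print('axis',np.degrees(np.arctan2(m[1],m[0])),np.hypot(*m[:2])/2)
E
```

```text
[0.55789581 0.00640952 0.143     ] [0.55780065 0.00661465 0.058     ] 0.00022612978002015802
8.679330452717478
left edge (slanted side if perspective) -4.293079233584732
axis 7.762511895976574 0.04246383847002633
```

```bash
python3 - <<'E'
from h import *
print(robot.hand_in(), robot.get_obs()['time'])
E
```

```text
the job is handed in; nothing more can be done
the job is handed in; nothing more can be done
```

I finished all the steps and handed the job in at about 26 s; no verdict was reported.

**What I did:**
- **Unclamp:** I backed the clamp knob off about 67° (1.17 rad), with the tray still at its starting position.
- **Swing:** I swung the arm about 46° by the handle post until the dish was under the amber bottle's spout.
- **Clamp:** I turned the knob clockwise to its stop, where the moment rose to about 0.86 N m.
- **Pump:** I pressed the cap to its hard stop, with about 10 mm of travel. The force jumped from 8 to 21 N with no further movement. I then lifted straight off and backed away.

**Last checks:**
- **Dish position:** The last wrist picture puts the tray centre within about 1 mm of the spout outlet, and the dish looked level in its tray.
- **Knob:** The bar measured about 8°, against 10.4° at the start, so it looks tight. An earlier picture gave 1.6°, but the arm was still settling then.
- **Cap and bystanders:** By eye, the cap is back up and the other things on the bench have not moved.
- **Disagreement:** During the swing, the scene camera read the tray 1 to 2° (3 to 4 mm) further back than the other measurements. I added about 1° to allow for that, and it is within the 12 mm limit.

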